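Index the star to the sensor and clamp it

ROBOT

A 6-joint arm with a two-finger parallel gripper is mounted at the origin on the work surface. World frame = base frame: x ahead of the robot, y to its left, z up, the work surface at z = 0. Lengths are in m, angles in rad, forces in N, time in s.
With the tool pointing down it reaches from about 0.3 to 0.775 m from the base axis. Payload 14.6 kg.
Tool frame: the origin (TCP) lies on the mounting face of the last link; the fingertips stand 199 mm ahead of it and the grasp point (between the pads) lies 180 mm ahead of it; z points along the fingers, y is the line along which they close (so a half turn about z gives the same grasp; the last joint's range is limited). The gripper opens to 94 mm and grips with 3 to 60 N. Pads are 16 mm wide; open, the fingers measure 119 mm over their backs; the gripper's body (75 mm by 177 mm) begins 78 mm behind the grasp point.
Start: joints at [-1.184, 0.3, 1.521, -0, 1.321, -0.067], TCP at [0.241, -0.494, 0.405] pointing down, gripper open.
Joint ranges: [-3.03, 3.03], [-0.79, 2.21], [0.23, 2.52], [-1.04, 4.18], [0, 3.07], [-2.55, 2.55]. Speed limits (rad/s): [2.22, 2.22, 2.57, 3.14, 3.14, 3.14].

INTERFACE

Orientations are given as [roll, pitch, yaw] about the fixed x, y, z axes, in that order (R = Rz(yaw) Ry(pitch) Rx(roll)).
In Python, from station import get_obs, camera, hand_in gives the robot as it stands.
- The arm moves only by the tool apply_moves, never from a script. Its argument "increments" is a list of rows, each an object of numbers: "tx", "ty", "tz": the shift along the tool's x, y, z as a fraction of full scale; "ax", "ay", "az": the turn, a rotation vector about the tool's x, y, z as a fraction of full scale. In form: [{"tx": .., "ty": .., "tz": .., "ax": .., "ay": .., "az": ..}, ...]. A call has 1 to 12 rows; each row shifts and turns the commanded pose from where the row before left it, along the tool's axes as they then stand; what a row does not reach is not made up. Full scale, the value 1, is 30 mm for a shift and 5 degrees for a turn. A row lasts 1/8 s, in which the tool goes at most 62.5 mm and 10.7 degrees, less where a joint would pass 70% of its speed; a pose out of reach is approached as far as the arm can. A call with a number of a shift or a turn outside -1 to 1 is refused whole. A call with a gripper value outside its range is refused whole. "jaw" is the closure, from 0 (fully open) to 1 (shut), set as the call begins (left out, the last holds). The fingers move at their own pace and stop on an object; "force" is the grip in N (left out, the last holds). Time passes only in rows, so rows that do not move let the fingers close. It gives the time, the measured TCP pose, the force, the opening and the grip force at its end, in the units of the state.
- get_obs(): the state, without advancing time (a new reading comes with each control period).
- camera(name): name is "scene" or "side" or "wrist"; returns a dict with "pixels" (384x512x3 uint8, red, green, blue), "camera_matrix" (3x3 intrinsics, pixels), "dist" ([k1, k2, p1, p2, k3] as OpenCV has them; the pictures are not rectified), "R" (3x3) and "t" (3): a world point X has camera coordinates R X + t; the wrist camera has in their place "T_tool_cam" (4x4, takes a point from camera to tool coordinates, whose origin is the TCP and whose axes are the flange's). Camera axes: x right, y down, z forward; pixel columns grow to the right and rows downward; lengths in m; the calibration is good to about 2 mm. A picture is of the moment at which its call begins: read the wrist's pose just before it. There is no depth.
- hand_in(): hands the job in; it is judged then, once.
The state is a dict: "time_s": time; "qpos": joint angles; "joint_vel": joint speeds; "tau": joint torques, N m; "ee_pos": TCP position; "eef_rot": TCP orientation; "force": force on the tool from outside, world axes, zero at the start; "moment": the same for the moment, N m; "grip_width": finger opening in m; "grip_force": force on a finger pad.
Only numpy, scipy, OpenCV 4.12 (cv2) and the standard library are available. Lean on these libraries where they do the work, as an engineer would, in place of code of your own. Each camera call takes 0.05 s, during which the arm holds its last target. There are 200 camera calls.

TASK

Push on an arm of the three-armed index star to turn it, either way round, until its red cup points straight at the black sensor post; then push the yellow lever on the grey valve box all the way across, from the red dot's side to its stop over the green dot, so that the star is clamped there. Do not lift the star off its spindle, and leave the loose dish, tube and blocks where they stand.

Things in the scene. Friction and masses are not known exactly. Their poses are not given: they have to be found in the camera images.
- index_base: fixed round aluminium base, 304 mm across, 14 mm thick; origin at the centre of its underside on the bench. Its +x points to the black sensor post: inner face 161 mm from the centre, 36 mm wide, top 92 mm above the bench, on a foot reaching 215 mm out. A short yellow line on the base lies under the place the red cup must come to. Screw heads near its rim stand 4 mm high
- axis (a point): point on the star's vertical turning axis, 58 mm above the bench, at half the height of the arms. The star turns endlessly both ways with about 0.15 N m of friction and stays where it is left. It only rests on its spindle, so it could be lifted; mass about 0.8 kg. Under the arms there is only the 14 mm base and a central post 52 mm across
- aim (a point): point 120 mm from the axis straight towards the sensor post (over the yellow line), 58 mm above the bench: where the centre of the red cup must come
- star: steel hub 64 mm across with three aluminium arms 120 degrees apart (anticlockwise from above: red, blue, white), 18 mm wide, spanning 46 to 70 mm above the bench, their sides free from 32 to 96 mm from the axis; each ends in a round open cup 48 mm across, centre 120 mm from the axis, rim 76 mm above the bench. Origin on the axis, 46 mm above the bench, +x along the red-cup arm
- red_cup (a point): centre of the red cup, 120 mm from the axis, 58 mm above the bench
- valve_box: fixed grey valve box 80 x 80 x 46 mm, origin at the centre of its underside on the bench; its -x side is that over which the lever sweeps. A red dot lies on its top in the -x +y corner, a green dot in the -x -y corner. It can stand to the left or to the right of the star
- lever_pin (a point): point on the vertical pin on which the lever swings, at the box's centre, 65 mm above the bench (half the height of the lever's bar)
- lever_tip (a point): centre of the round yellow grip, 22 mm across, at the lever's end, 100 mm from the pin; the grip spans 53 to 77 mm above the bench. The yellow bar behind it is 14 mm wide and spans 58 to 72 mm above the bench
- lever (a joint): lever angle: 0 points over the red dot (to the box's -x +y corner), 1.571 rad is the stop where it points over the green dot (-x -y corner). It grows anticlockwise seen from above. About 0.12 N m of friction; it stays where it is left
- dish: loose red dish 116 mm across, 32 mm high, origin under its centre; bystander, on the other side of the star from the valve box
- red_block: loose red block 50 x 26 x 24 mm (length along its x), origin under its centre; bystander
- blue_block: loose blue block 50 x 26 x 24 mm (length along its x), origin under its centre; bystander
- tube: loose white open tube 54 mm across, 85 mm high, origin under its centre; bystander

How it is judged:
On the way, in this order (a step that is already met when the one before it is completed fails the run):
1. the star stands with its red cup pointing at the sensor post (horizontal distance between red_cup and aim below 0.012 m and angular speed of star below 0.1 rad/s), for 0.3 s.
2. the lever is pushed across to its stop over the green dot (value of joint lever above 1.42 rad), for 0.2 s.
At the end, for the whole second after the job is handed in: the red cup's centre is within 12 mm of the aim point in the horizontal plane, the star is at rest and down on its spindle, and the lever is past 1.42 rad, at its stop over the green dot (all of step 1 and value of joint lever above 1.42 rad and height (world z) of star below 0.05 m); the robot touches nothing.
It fails at once if the star is lifted more than 10 mm (height (world z) of star above 0.056 m).
It fails at once if the dish is lifted or moved more than 20 mm (distance of dish from where it was at the start of the episode above 0.02 m).
It fails at once if the red block is lifted or moved more than 20 mm (distance of red_block from where it was at the start of the episode above 0.02 m).
It fails at once if the blue block is lifted or moved more than 20 mm (distance of blue_block from where it was at the start of the episode above 0.02 m).
It fails at once if the tube is lifted or moved more than 20 mm (distance of tube from where it was at the start of the episode above 0.02 m).
It also fails if it takes over 67 s, if anything falls off the work surface, if the arm or the gripper's body presses on something with over 40 N, if the wrist force passes 120 N, or if a joint passes its speed limit or range.

## Working session

There is one attempt and no reset: what is moved stays moved. The work goes in short steps, Python scripts to look and compute and a tool call to move; the robot and the scene stay as the last step left them, time stands still between calls to the robot, and variables do not carry over. Pictures are saved under pics/ and viewed, at most 10 in all, crops included, and the job is handed in when it is done.

Besides the shell and the picture viewer there is one more tool, called after "Emit:" by a JSON object that holds its "name" and its "arguments". apply_moves: Moves the arm, as the interface text tells. Its arguments: {"type":"object","properties":{"increments":{"type":"array"},"jaw":{"type":"number"},"force":{"type":"number"}},"required":["increments"]}

```bash
mkdir -p pics
cat > h.py <<'E'
import numpy as np, cv2, pickle
from station import get_obs, camera, hand_in
def snap(n,f):
    o=get_obs(); c=camera(n); c['obs']=o
    cv2.imwrite(f'pics/{f}.png',cv2.cvtColor(c['pixels'],cv2.COLOR_RGB2BGR)); pickle.dump(c,open(f'pics/{f}.pkl','wb')); return c
def px2w(c,uv,z):
    uv=np.array(uv,float).reshape(-1,1,2)
    n=cv2.undistortPoints(uv,np.array(c['camera_matrix']),np.array(c['dist'])).reshape(-1,2)
    R=np.array(c['R']);t=np.array(c['t']);C=-R.T@t
    d=np.c_[n,np.ones(len(n))]@R
    return C+d*((np.broadcast_to(z,len(n))-C[2])/d[:,2])[:,None]
def w2px(c,X):
    return cv2.projectPoints(np.array(X,float).reshape(-1,1,3),cv2.Rodrigues(np.array(c['R']))[0],np.array(c['t']),np.array(c['camera_matrix']),np.array(c['dist']))[0].reshape(-1,2)
E
python3 - <<'E'
from h import *
a=snap('scene','s0');b=snap('side','d0')
for c in(a,b): print(-np.array(c['R']).T@c['t'])
for f in('s0','d0'):
    cv2.imwrite(f'pics/{f}b.png',cv2.resize(cv2.imread(f'pics/{f}.png'),(800,600),interpolation=cv2.INTER_CUBIC))
E
```

```text
[1.29611243 0.4186614  0.91426176]
[ 0.4351287  -0.64436269  0.79799206]
```

View pics/s0b.png

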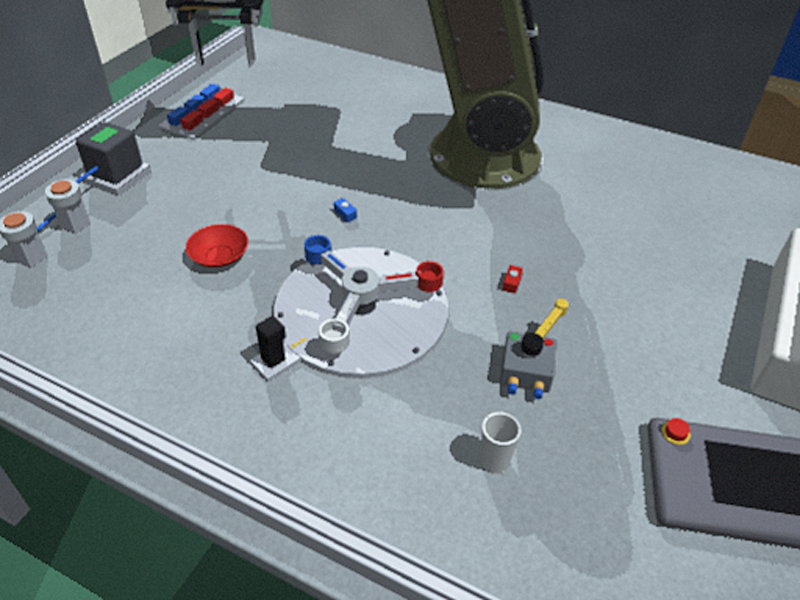

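View pics/d0b.png

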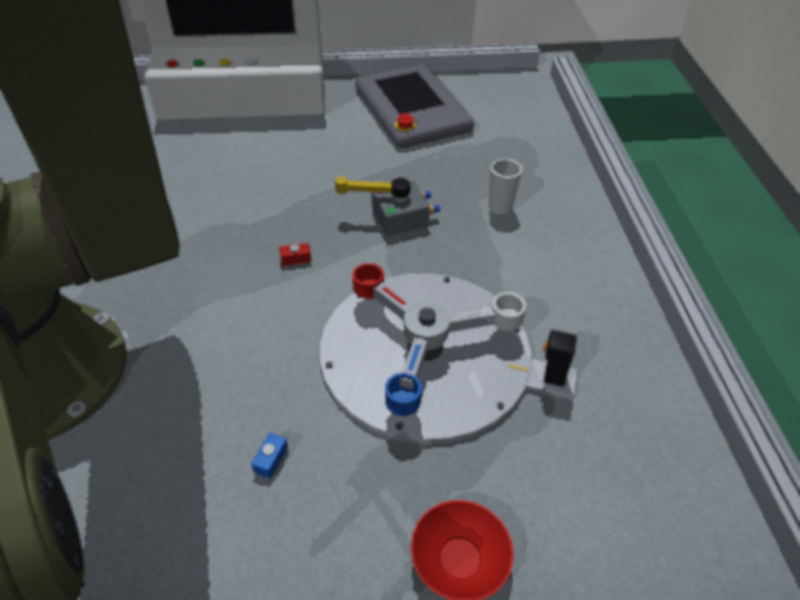

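```bash
cat > m.py <<'E'
from h import *
S=pickle.load(open('pics/s0.pkl','rb'));D=pickle.load(open('pics/d0.pkl','rb'))
P={'red':((430,268),(368,272),.076),'blue':((318,242),(404,383),.076),'white':((334,330),(509,303),.076),'post':((270,325),(561,338),.092),'line':((299,343),(518,367),.014),
'tip':((562,304),(341,184),.077),'green':((516,337),(391,211),.046),'reddot':((548,343),None,.046),'redblk':((513,271),(295,249),.024),'blueblk':((345,205),(268,451),.024),'tube':((501,428),(506,170),.085),'dish':((217,243),(462,540),.032)}
for k,(s,d,z) in P.items():
    print(k,*[px2w(c,np.array(p)*.64,z)[0].round(4) if p else None for c,p in((S,s),(D,d))])
E
python3 m.py
python3 - <<'E'
import cv2
s=cv2.imread('pics/s0.png');d=cv2.imread('pics/d0.png')
a=cv2.resize(s[180:270,290:390],(500,450),interpolation=3);b=cv2.resize(d[100:160,205:305],(500,300),interpolation=3)
import numpy as np
o=np.zeros((450,500,3),np.uint8);o=a
cv2.imwrite('pics/c1.png',a)
E
```

```text
red [0.4687 0.0795 0.076 ] [0.4715 0.0826 0.076 ]
blue [ 0.5009 -0.1245  0.076 ] [ 0.5038 -0.12    0.076 ]
white [0.6677 0.0065 0.076 ] [0.6646 0.005  0.076 ]
post [ 0.7167 -0.0781  0.092 ] [ 0.7145 -0.0764  0.092 ]
line [ 0.6728 -0.0605  0.014 ] [ 0.6718 -0.0606  0.014 ]
tip [0.4463 0.3067 0.077 ] [0.4406 0.2921 0.077 ]
green [0.5214 0.259  0.046 ] [0.5207 0.2535 0.046 ]
reddot [0.5094 0.309  0.046 ] None
redblk [0.3538 0.1951 0.024 ] [0.3603 0.197  0.024 ]
blueblk [ 0.3306 -0.1691  0.024 ] [ 0.3292 -0.1711  0.024 ]
tube [0.723  0.3053 0.085 ] [0.7187 0.2978 0.085 ]
dish [ 0.5495 -0.3167  0.032 ] [ 0.551  -0.3081  0.032 ]
```

View pics/c1.png

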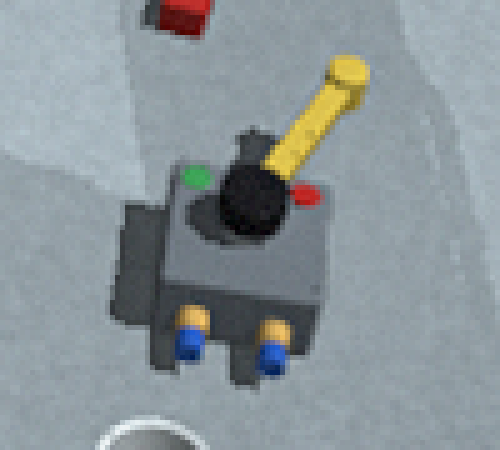

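```bash
cat >> m.py <<'E'
print('--')
c=np.array([[180,160],[163,285],[325,305],[330,185]])/5+[290,180]
w=px2w(S,c,.046);print(w[:,:2].round(4),w.mean(0),np.linalg.norm(np.diff(w,axis=0),axis=1))
print('knob',[px2w(S,[[290+253/5,180+192/5]],z)[0].round(3) for z in(.072,.085,.09)],[px2w(D,np.array([401,184])*.64,z)[0].round(3) for z in(.072,.085,.09)])
o=S['obs'];print(o['ee_pos'],o['eef_rot'],o['qpos'],o['force'],o['time_s'])
E
python3 m.py|sed -n '/--/,$p'
python3 -c "
import cv2
d=cv2.imread('pics/d0.png');cv2.imwrite('pics/c2.png',cv2.resize(d[100:160,205:305],(800,480),interpolation=3))"
```

```text
--
[[0.5147 0.2451]
 [0.5947 0.2662]
 [0.5699 0.3397]
 [0.4952 0.3182]] [0.54358983 0.29231815 0.046     ] [0.08275787 0.07753154 0.07774355]
knob [array([0.541, 0.289, 0.072]), array([0.553, 0.291, 0.085]), array([0.557, 0.292, 0.09 ])] [array([0.541, 0.291, 0.072]), array([0.539, 0.274, 0.085]), array([0.538, 0.268, 0.09 ])]
[ 0.24110822 -0.49428528  0.404081  ] [-3.14041760e+00 -8.84786423e-05  4.53852170e-01] [-1.18356439e+00  3.00451947e-01  1.52161819e+00  1.03807075e-05
  1.32070085e+00 -6.66228563e-02] [ 0.37944152  0.629269   -0.25676236] 0.0
```

View pics/c2.png

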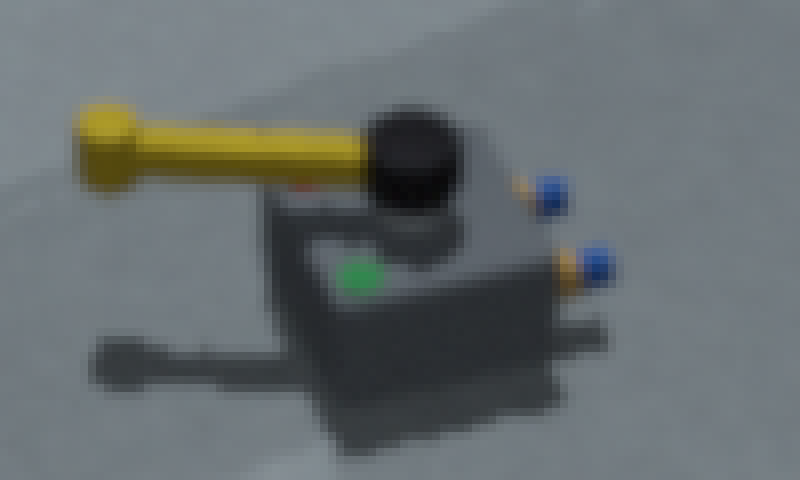

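Emit:
{"name": "apply_moves", "arguments": {"increments": [{"tx": 0.98,"ty": -0.754},{"tx": 0.98,"ty": -0.754},{"tx": 0.98,"ty": -0.754},{"tx": 0.98,"ty": -0.754},{"tx": 0.98,"ty": -0.754},{"tx": 0.98,"ty": -0.754},{"tx": 0.98,"ty": -0.754},{"tx": 0.98,"ty": -0.754},{"tx": 0.98,"ty": -0.754},{"tx": 0.98,"ty": -0.754},{"tx": 0.98,"ty": -0.754},{"tx": 0.98,"ty": -0.754}], "jaw": 0.47, "force": 8}}

```text
schema error: expected keys tx, ty, tz, ax, ay, az
```

Emit:
{"name": "apply_moves", "arguments": {"increments": [{"tx": 0.98,"ty": -0.754},{"tx": 0.98,"ty": -0.754},{"tx": 0.98,"ty": -0.754},{"tx": 0.98,"ty": -0.754},{"az": -1},{"az": -1},{"az": -1},{"az": -1},{"az": -1},{"az": -1},{"az": -1},{"az": -1}]}}

```text
schema error: expected keys tx, ty, tz, ax, ay, az
```

Emit:
{"name": "apply_moves", "arguments": {"increments": [{"az": -1},{"az": -1},{"az": -1},{"az": -1},{"az": -1},{"az": -1},{"az": -1},{"az": -1},{"az": -1},{"az": -1},{"az": -1},{"az": -1}]}}

```text
schema error: expected keys tx, ty, tz, ax, ay, az
```

Emit:
{"name": "apply_moves", "arguments": {"increments": [{"az": -0.6},{},{}]}}

```text
schema error: expected keys tx, ty, tz, ax, ay, az
```

Run:
```python
from h import *
c=snap('wrist','w1');o=c['obs'];print(o['ee_pos'],np.degrees(o['eef_rot']),o['grip_width'],o['qpos'],o['time_s'])
from scipy.spatial.transform import Rotation as Ro
T=np.eye(4);T[:3,:3]=Ro.from_euler('xyz',o['eef_rot']).as_matrix();T[:3,3]=o['ee_pos']
M=np.linalg.inv(T@np.array(c['T_tool_cam']));c['R']=M[:3,:3];c['t']=M[:3,3];pickle.dump(c,open('pics/w1.pkl','wb'))
im=cv2.imread('pics/w1.png')
ax=np.array([.5465,-.012])
for a in(129,249,9):
    for r in(0,40,80,120):
        p=w2px(c,[*(ax+r/1000*np.array([np.cos(np.radians(a)),np.sin(np.radians(a))])),.07])[0]
        print(a,r,p.round());
        if abs(p).max()<2000: cv2.circle(im,tuple(int(v) for v in p),2,(0,255,255),-1)
cv2.imwrite('pics/w1b.png',cv2.resize(im,(800,600),interpolation=3))
```

```text
[ 0.24108458 -0.49430913  0.40413941] [-1.79939502e+02 -3.82340368e-03  2.59990660e+01] 0.09345683397276498 [-1.18361891e+00  3.00411376e-01  1.52153279e+00 -3.79728536e-06
  1.32070649e+00 -6.65909816e-02] 0.1
129 0 [  46. -146.]
129 40 [  28. -127.]
129 80 [  13. -107.]
129 120 [  3. -85.]
249 0 [  46. -146.]
249 40 [  38. -170.]
249 80 [  42. -178.]
249 120 [  54. -174.]
9 0 [  46. -146.]
9 40 [  84. -116.]
9 80 [133. -54.]
9 120 [194.  55.]
```

View pics/w1b.png

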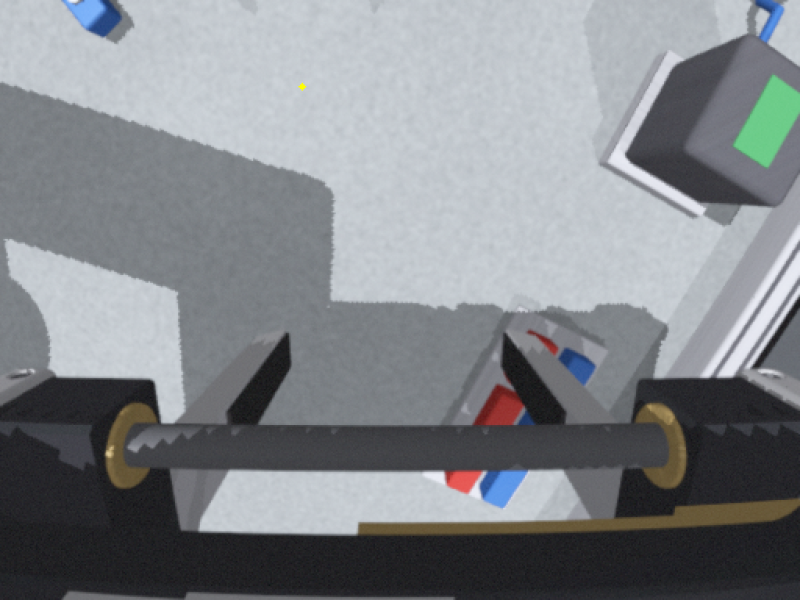

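The moves were refused because every row needs all six keys, so the arm hasn't moved. The wrist picture shows only the bench at the start pose. I'll send the moves again with full rows.

Emit:
{"name": "apply_moves", "arguments": {"increments": [{"tx": 0.98,"ty": -0.754,"tz": 0,"ax": 0,"ay": 0,"az": 0},{"tx": 0.98,"ty": -0.754,"tz": 0,"ax": 0,"ay": 0,"az": 0},{"tx": 0.98,"ty": -0.754,"tz": 0,"ax": 0,"ay": 0,"az": 0},{"tx": 0.98,"ty": -0.754,"tz": 0,"ax": 0,"ay": 0,"az": 0},{"tx": 0.98,"ty": -0.754,"tz": 0,"ax": 0,"ay": 0,"az": 0},{"tx": 0.98,"ty": -0.754,"tz": 0,"ax": 0,"ay": 0,"az": 0},{"tx": 0.98,"ty": -0.754,"tz": 0,"ax": 0,"ay": 0,"az": 0},{"tx": 0.98,"ty": -0.754,"tz": 0,"ax": 0,"ay": 0,"az": 0},{"tx": 0.98,"ty": -0.754,"tz": 0,"ax": 0,"ay": 0,"az": 0},{"tx": 0.98,"ty": -0.754,"tz": 0,"ax": 0,"ay": 0,"az": 0},{"tx": 0.98,"ty": -0.754,"tz": 0,"ax": 0,"ay": 0,"az": 0},{"tx": 0.98,"ty": -0.754,"tz": 0,"ax": 0,"ay": 0,"az": 0}], "jaw": 0.47, "force": 8}}

```text
time_s: 1.65
ee_pos: [0.4396, -0.0945, 0.4046]
eef_rot: [-3.142, 0.0, 0.454]
force: [1.7, -0.4, -0.8]
grip_width: 0.0498
grip_force: 0.0
```

Emit:
{"name": "apply_moves", "arguments": {"increments": [{"tx": 0.98,"ty": -0.754,"tz": 0,"ax": 0,"ay": 0,"az": 0},{"tx": 0.98,"ty": -0.754,"tz": 0,"ax": 0,"ay": 0,"az": 0},{"tx": 0.98,"ty": -0.754,"tz": 0,"ax": 0,"ay": 0,"az": 0},{"tx": 0.98,"ty": -0.754,"tz": 0,"ax": 0,"ay": 0,"az": 0},{"tx": 0,"ty": 0,"tz": 0,"ax": 0,"ay": 0,"az": -1},{"tx": 0,"ty": 0,"tz": 0,"ax": 0,"ay": 0,"az": -1},{"tx": 0,"ty": 0,"tz": 0,"ax": 0,"ay": 0,"az": -1},{"tx": 0,"ty": 0,"tz": 0,"ax": 0,"ay": 0,"az": -1},{"tx": 0,"ty": 0,"tz": 0,"ax": 0,"ay": 0,"az": -1},{"tx": 0,"ty": 0,"tz": 0,"ax": 0,"ay": 0,"az": -1},{"tx": 0,"ty": 0,"tz": 0,"ax": 0,"ay": 0,"az": -1},{"tx": 0,"ty": 0,"tz": 0,"ax": 0,"ay": 0,"az": -1}]}}

```text
time_s: 3.15
ee_pos: [0.5052, 0.0372, 0.4044]
eef_rot: [-3.141, 0.0, 1.155]
force: [-0.4, 0.4, 0.5]
grip_width: 0.0496
grip_force: 0.0
```

Emit:
{"name": "apply_moves", "arguments": {"increments": [{"tx": 0,"ty": 0,"tz": 0,"ax": 0,"ay": 0,"az": -1},{"tx": 0,"ty": 0,"tz": 0,"ax": 0,"ay": 0,"az": -1},{"tx": 0,"ty": 0,"tz": 0,"ax": 0,"ay": 0,"az": -1},{"tx": 0,"ty": 0,"tz": 0,"ax": 0,"ay": 0,"az": -1},{"tx": 0,"ty": 0,"tz": 0,"ax": 0,"ay": 0,"az": -1},{"tx": 0,"ty": 0,"tz": 0,"ax": 0,"ay": 0,"az": -1},{"tx": 0,"ty": 0,"tz": 0,"ax": 0,"ay": 0,"az": -1},{"tx": 0,"ty": 0,"tz": 0,"ax": 0,"ay": 0,"az": -1},{"tx": 0,"ty": 0,"tz": 0,"ax": 0,"ay": 0,"az": -1},{"tx": 0,"ty": 0,"tz": 0,"ax": 0,"ay": 0,"az": -1},{"tx": 0,"ty": 0,"tz": 0,"ax": 0,"ay": 0,"az": -1},{"tx": 0,"ty": 0,"tz": 0,"ax": 0,"ay": 0,"az": -1}]}}

```text
time_s: 4.65
ee_pos: [0.5052, 0.0372, 0.4044]
eef_rot: [-3.141, -0.0, 2.202]
force: [0.3, -1.0, -0.9]
grip_width: 0.0502
grip_force: 0.0
```

Emit:
{"name": "apply_moves", "arguments": {"increments": [{"tx": 0,"ty": 0,"tz": 0,"ax": 0,"ay": 0,"az": -0.6},{"tx": 0,"ty": 0,"tz": 0,"ax": 0,"ay": 0,"az": 0}]}}

```text
time_s: 4.9
ee_pos: [0.5052, 0.0372, 0.4045]
eef_rot: [-3.141, -0.0, 2.251]
force: [0.0, -0.7, -0.0]
grip_width: 0.0496
grip_force: 0.0
```

```bash
cat >> h.py <<'E'
from scipy.spatial.transform import Rotation as Ro
def wsnap(f):
    c=snap('wrist',f);o=c['obs']
    T=np.eye(4);T[:3,:3]=Ro.from_euler('xyz',o['eef_rot']).as_matrix();T[:3,3]=o['ee_pos']
    M=np.linalg.inv(T@np.array(c['T_tool_cam']));c['R']=M[:3,:3];c['t']=M[:3,3];pickle.dump(c,open(f'pics/{f}.pkl','wb'));return c
E
python3 - <<'E'
from h import *
c=wsnap('w2');o=c['obs'];print(o['ee_pos'],np.degrees(o['eef_rot']),o['qpos'],o['time_s'])
im=cv2.imread('pics/w2.png')
ax=np.array([.5465,-.012])
for a in(129,249,9):
    for r in(0,40,80,120):
        p=w2px(c,[*(ax+r/1000*np.array([np.cos(np.radians(a)),np.sin(np.radians(a))])),.07])[0]
        if abs(p).max()<2000: cv2.circle(im,tuple(int(v) for v in p),2,(0,255,255),-1)
cv2.imwrite('pics/w2b.png',cv2.resize(im,(800,600),interpolation=3))
E
```

```text
[0.50522011 0.0371769  0.40446525] [-1.79983011e+02 -1.59587118e-02  1.28979766e+02] [ 1.13752558e-03  2.03345171e-01  1.64216354e+00  3.16456190e-05
  1.29648962e+00 -6.79196348e-01] 4.9
```

View pics/w2b.png

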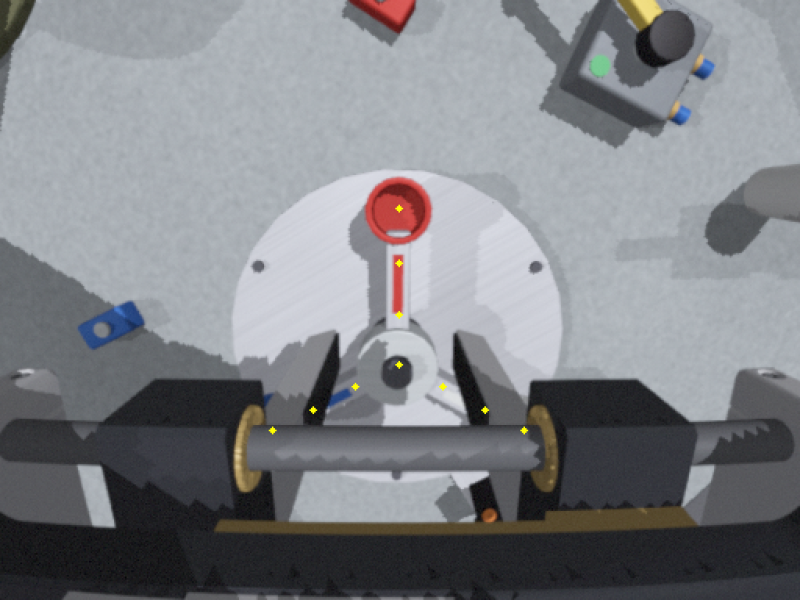

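The projected star model lands on the real one: red cup at about (399,210), arm centred between the fingers. I'll lower onto the arm and close lightly.

Emit:
{"name": "apply_moves", "arguments": {"increments": [{"tx": 0,"ty": 0,"tz": 0.93,"ax": 0,"ay": 0,"az": 0},{"tx": 0,"ty": 0,"tz": 0.93,"ax": 0,"ay": 0,"az": 0},{"tx": 0,"ty": 0,"tz": 0.93,"ax": 0,"ay": 0,"az": 0},{"tx": 0,"ty": 0,"tz": 0.93,"ax": 0,"ay": 0,"az": 0},{"tx": 0,"ty": 0,"tz": 0.93,"ax": 0,"ay": 0,"az": 0},{"tx": 0,"ty": 0,"tz": 0.93,"ax": 0,"ay": 0,"az": 0},{"tx": 0,"ty": 0,"tz": 0,"ax": 0,"ay": 0,"az": 0}]}}

```text
time_s: 5.82
ee_pos: [0.5049, 0.0372, 0.2358]
eef_rot: [-3.139, -0.002, 2.251]
force: [-0.2, 0.2, 0.6]
grip_width: 0.0497
grip_force: 0.0
```

Emit:
{"name": "apply_moves", "arguments": {"increments": [{"tx": 0,"ty": 0,"tz": 0,"ax": 0,"ay": 0,"az": 0},{"tx": 0,"ty": 0,"tz": 0,"ax": 0,"ay": 0,"az": 0},{"tx": 0,"ty": 0,"tz": 0,"ax": 0,"ay": 0,"az": 0},{"tx": 0,"ty": 0,"tz": 0,"ax": 0,"ay": 0,"az": 0}], "jaw": 0.78, "force": 6}}

```text
time_s: 6.32
ee_pos: [0.5053, 0.0372, 0.2376]
eef_rot: [3.141, 0.0, 2.251]
force: [0.0, -0.7, 1.0]
grip_width: 0.0209
grip_force: 0.0
```

Emit:
{"name": "apply_moves", "arguments": {"increments": [{"tx": -0.008,"ty": 0.187,"tz": 0,"ax": 0,"ay": 0,"az": 1},{"tx": -0.008,"ty": 0.187,"tz": 0,"ax": 0,"ay": 0,"az": 1},{"tx": -0.008,"ty": 0.187,"tz": 0,"ax": 0,"ay": 0,"az": 1},{"tx": -0.008,"ty": 0.187,"tz": 0,"ax": 0,"ay": 0,"az": 1},{"tx": -0.008,"ty": 0.187,"tz": 0,"ax": 0,"ay": 0,"az": 1},{"tx": -0.008,"ty": 0.187,"tz": 0,"ax": 0,"ay": 0,"az": 1},{"tx": -0.008,"ty": 0.187,"tz": 0,"ax": 0,"ay": 0,"az": 1},{"tx": -0.008,"ty": 0.187,"tz": 0,"ax": 0,"ay": 0,"az": 1},{"tx": -0.008,"ty": 0.187,"tz": 0,"ax": 0,"ay": 0,"az": 1},{"tx": -0.008,"ty": 0.187,"tz": 0,"ax": 0,"ay": 0,"az": 1},{"tx": -0.008,"ty": 0.187,"tz": 0,"ax": 0,"ay": 0,"az": 1},{"tx": -0.008,"ty": 0.187,"tz": 0,"ax": 0,"ay": 0,"az": 1}]}}

```text
time_s: 7.82
ee_pos: [0.5688, 0.0476, 0.2372]
eef_rot: [-3.141, -0.0, 1.202]
force: [-2.4, 3.4, 0.6]
grip_width: 0.0211
grip_force: 1.3
```

Emit:
{"name": "apply_moves", "arguments": {"increments": [{"tx": -0.008,"ty": 0.187,"tz": 0,"ax": 0,"ay": 0,"az": 1},{"tx": -0.008,"ty": 0.187,"tz": 0,"ax": 0,"ay": 0,"az": 1},{"tx": -0.008,"ty": 0.187,"tz": 0,"ax": 0,"ay": 0,"az": 1},{"tx": -0.008,"ty": 0.187,"tz": 0,"ax": 0,"ay": 0,"az": 1},{"tx": -0.008,"ty": 0.187,"tz": 0,"ax": 0,"ay": 0,"az": 1},{"tx": -0.008,"ty": 0.187,"tz": 0,"ax": 0,"ay": 0,"az": 1},{"tx": -0.008,"ty": 0.187,"tz": 0,"ax": 0,"ay": 0,"az": 1},{"tx": -0.008,"ty": 0.187,"tz": 0,"ax": 0,"ay": 0,"az": 1},{"tx": -0.008,"ty": 0.187,"tz": 0,"ax": 0,"ay": 0,"az": 1},{"tx": -0.008,"ty": 0.187,"tz": 0,"ax": 0,"ay": 0,"az": 1},{"tx": -0.008,"ty": 0.187,"tz": 0,"ax": 0,"ay": 0,"az": 1},{"tx": -0.008,"ty": 0.187,"tz": 0,"ax": 0,"ay": 0,"az": 1}]}}

```text
time_s: 9.32
ee_pos: [0.6095, -0.0025, 0.2374]
eef_rot: [-3.141, -0.001, 0.154]
force: [1.4, 2.5, -0.8]
grip_width: 0.0206
grip_force: 1.3
```

Emit:
{"name": "apply_moves", "arguments": {"increments": [{"tx": -0.008,"ty": 0.187,"tz": 0,"ax": 0,"ay": 0,"az": 1},{"tx": -0.008,"ty": 0.187,"tz": 0,"ax": 0,"ay": 0,"az": 1},{"tx": -0.008,"ty": 0.187,"tz": 0,"ax": 0,"ay": 0,"az": 1},{"tx": -0.008,"ty": 0.187,"tz": 0,"ax": 0,"ay": 0,"az": 1},{"tx": -0.008,"ty": 0.187,"tz": 0,"ax": 0,"ay": 0,"az": 1},{"tx": -0.008,"ty": 0.187,"tz": 0,"ax": 0,"ay": 0,"az": 1},{"tx": 0,"ty": 0,"tz": 0,"ax": 0,"ay": 0,"az": 0},{"tx": 0,"ty": 0,"tz": 0,"ax": 0,"ay": 0,"az": 0}]}}

```text
time_s: 10.32
ee_pos: [0.6059, -0.0357, 0.2373]
eef_rot: [3.142, 0.0, -0.365]
force: [0.6, -0.7, -0.4]
grip_width: 0.0207
grip_force: 0.0
```

Run:
```python
from h import *
c=wsnap('w3');o=c['obs'];print(o['ee_pos'],np.degrees(o['eef_rot']),o['qpos'],o['time_s'])
im=cv2.imread('pics/w3.png')
cv2.imwrite('pics/w3b.png',cv2.resize(im,(800,600),interpolation=3))
for r,z in((120,.014),(120,.058),(120,.076),(161,.092),(100,.07)): print(r,w2px(c,[.5465+r/1e3*np.cos(np.radians(-21)),-.012+r/1e3*np.sin(np.radians(-21)),z])/.64)
```

```text
[ 0.60590382 -0.03570991  0.23726721] [ 1.79995417e+02  1.01320612e-02 -2.08880821e+01] [-1.19202016e-01  6.03247486e-01  1.49839876e+00 -4.01576624e-05
  1.04013737e+00  1.81618044e+00] 10.325
120 [[391.4246645  214.70256179]]
120 [[390.43763087 222.07300416]]
120 [[389.85944413 226.3924237 ]]
161 [[389.17606161  78.89521371]]
100 [[390.07882064 282.70547662]]
```

View pics/w3b.png

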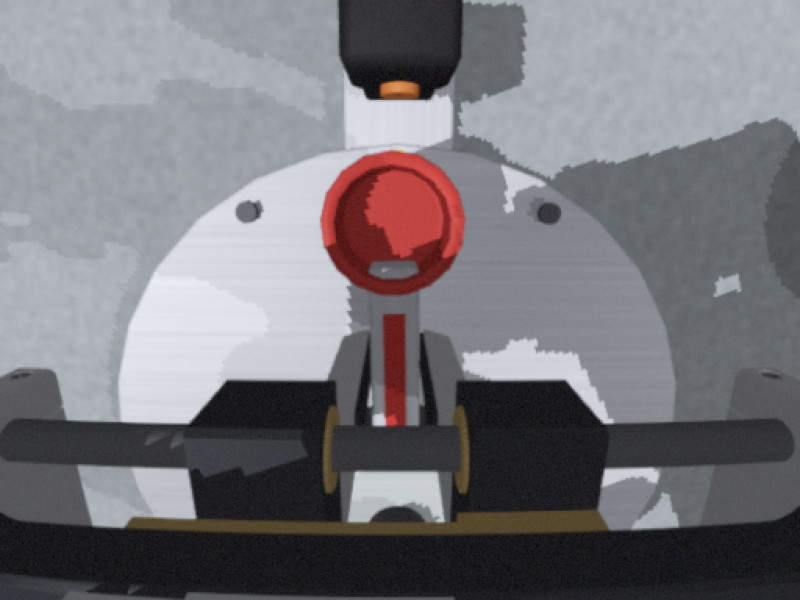

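Cup centre is at (393,222) and the post and base centreline is at about x=399. That puts it roughly 2 mm off, inside the 12 mm limit. Next I open the fingers, lift clear and go to the lever.

Emit:
{"name": "apply_moves", "arguments": {"increments": [{"tx": 0,"ty": 0,"tz": 0,"ax": 0,"ay": 0,"az": 0},{"tx": 0,"ty": 0,"tz": 0,"ax": 0,"ay": 0,"az": 0},{"tx": 0,"ty": 0,"tz": 0,"ax": 0,"ay": 0,"az": 0},{"tx": 0,"ty": 0,"tz": -0.4,"ax": 0,"ay": 0,"az": 0},{"tx": 0,"ty": 0,"tz": -0.9,"ax": 0,"ay": 0,"az": 0},{"tx": 0,"ty": 0,"tz": -0.9,"ax": 0,"ay": 0,"az": 0},{"tx": 0,"ty": 0,"tz": -0.9,"ax": 0,"ay": 0,"az": 0},{"tx": 0,"ty": 0,"tz": -0.9,"ax": 0,"ay": 0,"az": 0},{"tx": 0,"ty": 0,"tz": -0.9,"ax": 0,"ay": 0,"az": 0},{"tx": 0,"ty": 0,"tz": -0.8,"ax": 0,"ay": 0,"az": 0}], "jaw": 0.47}}

```text
time_s: 11.62
ee_pos: [0.6056, -0.0358, 0.4103]
eef_rot: [-3.141, -0.001, -0.366]
force: [-0.5, -0.5, -0.3]
grip_width: 0.05
grip_force: 0.0
```

Emit:
{"name": "apply_moves", "arguments": {"increments": [{"tx": -0.741,"ty": -0.826,"tz": 0,"ax": 0,"ay": 0,"az": 0},{"tx": -0.741,"ty": -0.826,"tz": 0,"ax": 0,"ay": 0,"az": 0},{"tx": -0.741,"ty": -0.826,"tz": 0,"ax": 0,"ay": 0,"az": 0},{"tx": -0.741,"ty": -0.826,"tz": 0,"ax": 0,"ay": 0,"az": 0},{"tx": -0.741,"ty": -0.826,"tz": 0,"ax": 0,"ay": 0,"az": 0},{"tx": -0.741,"ty": -0.826,"tz": 0,"ax": 0,"ay": 0,"az": 0},{"tx": -0.741,"ty": -0.826,"tz": 0,"ax": 0,"ay": 0,"az": 0},{"tx": -0.741,"ty": -0.826,"tz": 0,"ax": 0,"ay": 0,"az": 0},{"tx": -0.741,"ty": -0.826,"tz": 0,"ax": 0,"ay": 0,"az": 0},{"tx": -0.741,"ty": -0.826,"tz": 0,"ax": 0,"ay": 0,"az": 0},{"tx": -0.741,"ty": -0.826,"tz": 0,"ax": 0,"ay": 0,"az": 0},{"tx": -0.741,"ty": -0.826,"tz": 0,"ax": 0,"ay": 0,"az": 0}], "jaw": 1}}

```text
time_s: 13.12
ee_pos: [0.4628, 0.3383, 0.4093]
eef_rot: [-3.141, -0.001, -0.366]
force: [0.9, -0.2, 0.6]
grip_width: 0.0002
grip_force: 0.0
```

Emit:
{"name": "apply_moves", "arguments": {"increments": [{"tx": 0,"ty": 0,"tz": 0,"ax": 0,"ay": 0,"az": -0.86},{"tx": 0,"ty": 0,"tz": 0,"ax": 0,"ay": 0,"az": -0.86},{"tx": 0,"ty": 0,"tz": 0,"ax": 0,"ay": 0,"az": -0.86},{"tx": 0,"ty": 0,"tz": 0,"ax": 0,"ay": 0,"az": 0}]}}

```text
time_s: 13.62
ee_pos: [0.4633, 0.3373, 0.409]
eef_rot: [-3.141, -0.001, -0.142]
force: [-0.3, -0.5, 0.5]
grip_width: 0.0003
grip_force: 0.0
```

Run:
```python
from h import *
c=snap('scene','s4');o=c['obs'];print(o['ee_pos'],np.degrees(o['eef_rot']),o['qpos'],o['time_s'],o['grip_width'])
d=snap('side','d4');w=wsnap('w4')
im=cv2.imread('pics/d4.png')[80:300,170:400]
cv2.imwrite('pics/d4b.png',np.hstack([cv2.resize(im,(400,383),interpolation=3),cv2.resize(cv2.imread('pics/w4.png'),(400,300))[:,:].copy() if 0 else cv2.resize(cv2.imread('pics/w4.png'),(400,383))]))
```

```text
[0.46327507 0.33730657 0.40903056] [-1.79970775e+02 -3.45469259e-02 -8.12240788e+00] [ 5.65421009e-01  3.48030487e-01  1.44728097e+00 -4.08218539e-06
  1.34549143e+00  2.27798085e+00] 13.625 0.00029738408931597637
```

View pics/d4b.png

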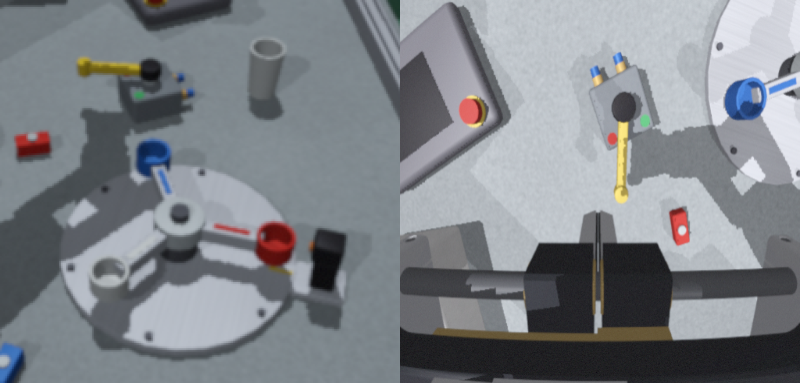

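Run:
```python
from h import *
c=pickle.load(open('pics/w4.pkl','rb'))
print(px2w(c,[[221*1.28,194*384/383]],.077),px2w(c,[[224*1.28,107*384/383]],.088))
print(w2px(c,[[.4633,.3373,.06]])*[1/1.28,1])
```

```text
[[0.44206251 0.30433804 0.077     ]] [[0.53892722 0.28992317 0.088     ]]
[[197.19744334 177.84788834]]
```

Emit:
{"name": "apply_moves", "arguments": {"increments": [{"tx": 0,"ty": 0,"tz": 0.9,"ax": 0,"ay": 0,"az": 0},{"tx": 0,"ty": 0,"tz": 0.9,"ax": 0,"ay": 0,"az": 0},{"tx": 0,"ty": 0,"tz": 0.9,"ax": 0,"ay": 0,"az": 0},{"tx": 0,"ty": 0,"tz": 0.9,"ax": 0,"ay": 0,"az": 0},{"tx": 0,"ty": 0,"tz": 0.9,"ax": 0,"ay": 0,"az": 0},{"tx": 0,"ty": 0,"tz": 0.9,"ax": 0,"ay": 0,"az": 0},{"tx": 0,"ty": 0,"tz": 0,"ax": 0,"ay": 0,"az": 0}]}}

```text
time_s: 14.65
ee_pos: [0.4632, 0.3372, 0.2448]
eef_rot: [3.139, 0.003, -0.142]
force: [0.1, 1.0, 1.0]
grip_width: 0.0002
grip_force: 0.0
```

Emit:
{"name": "apply_moves", "arguments": {"increments": [{"tx": -0.091,"ty": 0.2515,"tz": 0,"ax": 0,"ay": 0,"az": -1},{"tx": -0.091,"ty": 0.2515,"tz": 0,"ax": 0,"ay": 0,"az": -1},{"tx": -0.091,"ty": 0.2515,"tz": 0,"ax": 0,"ay": 0,"az": -1},{"tx": -0.091,"ty": 0.2515,"tz": 0,"ax": 0,"ay": 0,"az": -1},{"tx": -0.091,"ty": 0.2515,"tz": 0,"ax": 0,"ay": 0,"az": -1},{"tx": -0.091,"ty": 0.2515,"tz": 0,"ax": 0,"ay": 0,"az": -1},{"tx": -0.091,"ty": 0.2515,"tz": 0,"ax": 0,"ay": 0,"az": -1},{"tx": -0.091,"ty": 0.2515,"tz": 0,"ax": 0,"ay": 0,"az": -1},{"tx": -0.091,"ty": 0.2515,"tz": 0,"ax": 0,"ay": 0,"az": -1},{"tx": -0.091,"ty": 0.2515,"tz": 0,"ax": 0,"ay": 0,"az": -1}]}}

```text
time_s: 15.9
ee_pos: [0.4562, 0.26, 0.2479]
eef_rot: [3.141, -0.002, 0.734]
force: [-1.2, 2.5, -0.2]
grip_width: 0.0006
grip_force: 0.7
```

Emit:
{"name": "apply_moves", "arguments": {"increments": [{"tx": -0.091,"ty": 0.2515,"tz": 0,"ax": 0,"ay": 0,"az": -1},{"tx": -0.091,"ty": 0.2515,"tz": 0,"ax": 0,"ay": 0,"az": -1},{"tx": -0.091,"ty": 0.2515,"tz": 0,"ax": 0,"ay": 0,"az": -1},{"tx": -0.091,"ty": 0.2515,"tz": 0,"ax": 0,"ay": 0,"az": -1}]}}

```text
time_s: 16.4
ee_pos: [0.4721, 0.2322, 0.2479]
eef_rot: [3.141, -0.002, 1.083]
force: [0.0, 1.2, -0.0]
grip_width: 0.0007
grip_force: 0.8
```

Emit:
{"name": "apply_moves", "arguments": {"increments": [{"tx": -0.045,"ty": 0.126,"tz": 0,"ax": 0,"ay": 0,"az": -0.5},{"tx": -0.045,"ty": 0.126,"tz": 0,"ax": 0,"ay": 0,"az": -0.5},{"tx": 0,"ty": 0,"tz": 0,"ax": 0,"ay": 0,"az": 0}]}}

```text
time_s: 16.77
ee_pos: [0.4776, 0.2264, 0.2475]
eef_rot: [3.14, -0.001, 1.167]
force: [-0.6, -0.0, 0.0]
grip_width: 0.0004
grip_force: 0.0
```

Emit:
{"name": "apply_moves", "arguments": {"increments": [{"tx": -0.045,"ty": 0.126,"tz": 0,"ax": 0,"ay": 0,"az": -0.5},{"tx": 0,"ty": 0,"tz": 0,"ax": 0,"ay": 0,"az": 0}]}}

```text
time_s: 17.02
ee_pos: [0.4795, 0.2246, 0.2471]
eef_rot: [-3.139, -0.001, 1.21]
force: [-11.1, 10.1, 5.9]
grip_width: 0.0003
grip_force: 6.5
```

Emit:
{"name": "apply_moves", "arguments": {"increments": [{"tx": -0.02,"ty": 0.06,"tz": 0,"ax": 0,"ay": 0,"az": -0.25},{"tx": 0,"ty": 0,"tz": 0,"ax": 0,"ay": 0,"az": 0}]}}

```text
time_s: 17.27
ee_pos: [0.4801, 0.224, 0.2469]
eef_rot: [-3.136, -0.001, 1.232]
force: [-21.3, 15.7, 9.6]
grip_width: 0.0009
grip_force: 11.1
```

Emit:
{"name": "apply_moves", "arguments": {"increments": [{"tx": 0,"ty": -0.4,"tz": 0,"ax": 0,"ay": 0,"az": 0},{"tx": 0,"ty": -0.4,"tz": 0,"ax": 0,"ay": 0,"az": 0},{"tx": 0,"ty": -0.2,"tz": -0.5,"ax": 0,"ay": 0,"az": 0},{"tx": 0,"ty": 0,"tz": -0.9,"ax": 0,"ay": 0,"az": 0},{"tx": 0,"ty": 0,"tz": -0.9,"ax": 0,"ay": 0,"az": 0},{"tx": 0,"ty": 0,"tz": -0.9,"ax": 0,"ay": 0,"az": 0},{"tx": 0,"ty": 0,"tz": -0.9,"ax": 0,"ay": 0,"az": 0},{"tx": 0,"ty": 0,"tz": 0,"ax": 0,"ay": 0,"az": 0},{"tx": 0,"ty": 0,"tz": 0,"ax": 0,"ay": 0,"az": 0}]}}

```text
time_s: 18.4
ee_pos: [0.4531, 0.2323, 0.3689]
eef_rot: [-3.141, 0.0, 1.233]
force: [0.6, -0.3, -0.1]
grip_width: 0.0006
grip_force: 0.0
```

Run:
```python
from h import *
snap('scene','s5');snap('side','d5');wsnap('w5')
a=cv2.imread('pics/d5.png')[90:290,190:390];b=cv2.imread('pics/w5.png')
cv2.imwrite('pics/e.png',np.hstack([cv2.resize(a,(400,400),interpolation=3),cv2.resize(b,(400,400))]))
```

```text
(no output)
```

View pics/e.png

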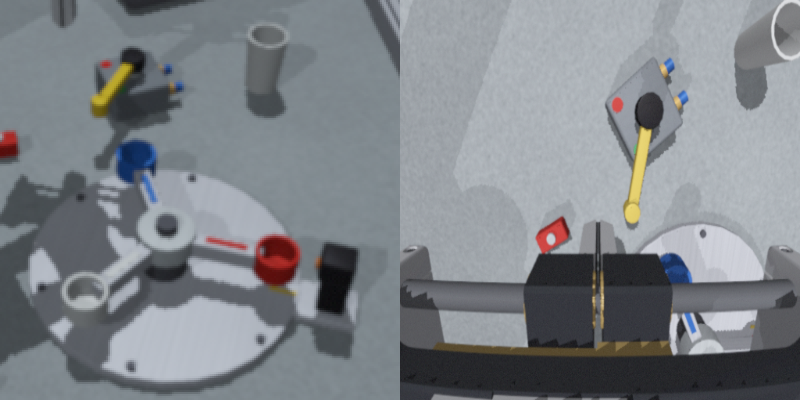

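The lever lies over the green dot, where the force rose sharply, so it's against its stop. The red cup still points at the post and the robot is clear.

```bash
python3 -c "
from station import hand_in; print(hand_in())"
```

```text
the job is handed in; nothing more can be done
None
```

The red cup is turned to face the sensor post (about 2 mm off by the wrist picture) and the lever is pushed to its stop over the green dot; the job was handed in after about 18.5 s of robot time, and no verdict came back.

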